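# Slide the coin tray back into the display case

## Robot

A 7-joint arm with a two-finger parallel gripper is mounted at the origin on the work surface. World frame = base frame: x ahead of the robot, y to its left, z up, the work surface at z = 0. Lengths are in m, angles in rad, forces in N, time in s.
With the tool pointing down it reaches from about 0.425 to 0.925 m from the base axis. Payload 6.8 kg.
Tool frame: the origin (TCP) lies midway between the tips of the shut fingers; the grasp point (between the pads) lies 19 mm behind it (bot.pinch_z is the distance from the TCP to the grasp point, in m); x points along the fingers, y is the direction in which the jaws open and shut, and the axes are right-handed (so a half turn about x gives the same grasp; the last joint's range is limited). The gripper opens to 85 mm and grips with 20 to 120 N. Pads are 22 mm wide; open, the fingers measure 114 mm over their backs; the gripper's body (76 mm by 85 mm) begins 54 mm behind the grasp point. The pads swing forward as they close: fully open they stand 13 mm farther back than shut.
Start: joints at [1.077, 0.477, 0.022, 1.555, -0.011, 1.109, -0.083], TCP at [0.254, -0.625, 0.231] pointing down, gripper open.
Joint ranges: [-2.96, 2.96], [-0.34, 2.1], [-1.41, 1.46], [0.24, 2.44], [-1.37, 4.51], [0.17, 1.92], [-2.96, 2.96]. Speed limits (rad/s): [2.39, 2.39, 3.14, 3.14, 3.14, 3.14, 3.14].

## Interface

Orientations are given as a unit quaternion [w, x, y, z].
In Python, from station import bot gives the robot as it stands. The module is installed in compiled form; this text tells all that it offers.
- The arm moves only by the tool step_arm, never from a script. Its argument "plan" is a list of rows, each a list of 6 numbers: the shift along the tool's x, y, z in units of 40 mm (1.0 is 40 mm), then the turn, a rotation vector about the tool's x, y, z in units of 360 degrees (1.0 is 360 degrees). In form: [[dx, dy, dz, ax, ay, az], ...]. A call has 1 to 8 rows; each row shifts and turns the commanded pose from where the row before left it, along the tool's axes as they then stand; what a row does not reach is not made up. A row lasts 1/8 s, in which the tool goes at most 62.5 mm and 10.7 degrees, less where a joint would pass 70% of its speed; a pose out of reach is approached as far as the arm can. A call with a number of a shift or a turn outside -1 to 1 is refused whole. A call with a gripper value outside its range is refused whole. "fingers" is the closure, from -1 (fully open) to 1 (shut), set as the call begins (left out, the last holds). The fingers move at their own pace and stop on an object; "force" is the grip in N (left out, the last holds). Time passes only in rows, so rows that do not move let the fingers close. It gives the time, the measured TCP pose, the force and the opening at its end, in the units of the state.
- bot.get_obs(): the state, without advancing time (a new reading comes with each control period).
- bot.read_camera(name): name is "scene" or "top" or "wrist"; returns (picture, depth): 384x512x3 uint8, red, green, blue; 384x512 float32, m along the optical axis (not along the pixel's ray), 0 where there is no reading.
- bot.camera_model(name): a dict with "mtx" (3x3 intrinsics, pixels), "origin" and "rotation" of the camera in the world; the wrist camera has in their place "T_tool_cam" (4x4, takes a point from camera to tool coordinates, whose origin is the TCP and whose axes are the tool frame's). Camera axes: x right, y up, looking along -z (the intrinsics and any distortion apply to the point x, -y, -z); pixel columns grow to the right and rows downward; lengths in m; the calibration is good to about 2 mm. A picture is of the moment at which its call begins: read the wrist's pose just before it. camera_model takes no time and is no camera call.
- bot.hand_in(): hands the job in, once; it reports no verdict.
The state is a dict: "t": time; "q": joint angles; "joint_vel": joint speeds; "joint_torque": joint torques, N m; "eef_pos": TCP position; "tool_rot": TCP orientation; "contact_force": force on the tool from outside, world axes, zero at the start; "torque": the same for the moment, N m; "gripper_width": opening from 0.0 (shut) to 1.0 (fully open).
Only numpy, scipy, OpenCV 4.12 (cv2) and the standard library are available. Lean on these libraries where they do the work, as an engineer would, in place of code of your own. Each camera call takes 0.05 s, during which the arm holds its last target.

## Task

A tray of graded coins has been left out on the shop counter. With the fingertips against the outside of its walls, push it along the counter, between the two posts and into the one empty bay (red floor) of the low glass-topped display case, until it is fully home: square in the bay, against the front rail, its back flush with the posts. Do not lift, tip or pinch the tray, keep the fingers out of it and off its two coin holders, which stay lying in it, and leave the small loose things standing around where they are.

Things in the scene. Friction and masses are not known exactly. Their poses are not given: they have to be found in the camera images.
- tray: Loose black open tray, 106 mm along its x, 146 mm along its y, 22 mm high; walls 6 mm, floor 4 mm, corners rounded at 5 mm; 0.3 to 0.5 kg. It slides flat on the counter. Origin: centre of its underside. Starts up to 0.35 rad askew to the case, up to 60 mm to either side of the empty bay's centre line, its origin 170 to 185 mm short of home.
- slab_gold: Loose clear-and-white coin holder with a gold coin and a white label, 82 x 58 x 7 mm, lying loose in the tray's left (+y) compartment. Origin: centre of its underside.
- slab_silver: The same holder with a silver coin and a blue label, lying in the tray's right (-y) compartment. Origin: centre of its underside.
- case: Fixed low case of aluminium and glass: three bays side by side along its y at -162, 0, +162 mm, open towards the robot (-x). 12 mm partitions, 40 mm high, end there in posts rounded at 6 mm. A glass top, 40 to 44 mm high, covers the bays from 24 mm behind the post tips on. Origin: on the counter, centre of the middle bay; x points into the bays. Up to 0.12 rad askew.
- liner: Flat red floor (106 x 149 mm) of the empty bay, any of the three; flush, not felt. Origin: on the counter where the tray's origin is when home; axes as the case's. Post tips at its x = -53 mm, front rail (the stop) at x = +53 mm, side walls at y = -75 and +75 mm, so the tray has 2 mm a side. The bay has no other floor: the tray slides on the level counter all the way.
- tray_left: Another tray of the same kind with coins, already home in one of the other bays, fixed. Origin: centre of its underside.
- tray_right: Another tray already home in the remaining bay, fixed. Origin: centre of its underside.
- coin_tube: Loose clear tube of silver coins with a blue cap, 43 mm across, 64 mm tall, standing. Origin: centre of its underside. To be left where it is.
- coin_tube2: Loose clear tube of copper coins with a white cap, 37 mm across, 52 mm tall, standing. Origin: centre of its underside. To be left where it is.
- loupe: Loose folded steel pocket magnifier, about 54 x 25 x 14 mm. Origin: on its underside. To be left where it is.
- capsule: Loose round clear capsule with a gold coin, 44 mm across, 7 mm high. Origin: centre of its underside. To be left where it is. (These four small things stand 250 to 290 mm to the left and right of the empty bay's centre line, 80 to 270 mm towards the robot from the liner's origin.)
There are look-alikes about, which are no part of the job. Leave any turquoise look-alike of the tray alone.

How it is judged:
On the way, in this order (a step that is already met when the one before it is completed fails the run):
1. the tray's front is between the two posts of the empty bay (x of tray in the frame of liner between -0.092 and -0.02 m and y of tray in the frame of liner between -0.006 and 0.006 m and height (world z) of tray below 0.005 m), for 0.05 s.
2. the tray is home (x of tray in the frame of liner above -0.006 m and height (world z) of tray below 0.004 m), for 0.1 s.
At the end, for the whole second after the job is handed in: The tray rests on the counter in the empty bay, its origin within 6 mm of the liner's origin along the bay and 5 mm across it, square to the bay within 0.06 rad, at rest; both coin holders lie flat in their own compartments of the tray (all of step 2 and x of tray in the frame of liner below 0.004 m and y of tray in the frame of liner between -0.005 and 0.005 m and angle between the x axis of tray and the x axis of liner, either way round below 0.06 rad and linear speed of tray below 0.01 m/s and z of each of slab_gold, slab_silver in the frame of tray below 0.009 m and y of slab_gold in the frame of tray between 0.02 and 0.05 m and y of slab_silver in the frame of tray between -0.05 and -0.02 m and x of slab_gold in the frame of tray between -0.015 and 0.015 m and x of slab_silver in the frame of tray between -0.015 and 0.015 m); the robot touches nothing.
It fails at once if the tray is lifted off the counter (over 10 mm) or tipped (over 0.12 rad) (height (world z) of tray above 0.01 m or angle between tray's own z axis and vertical above 0.12 rad).
It fails at once if the tray is gripped by a wall or handled from inside: the fingers touch it while the point between the finger pads is within its outline and less than 36 mm above its underside (contact force between the fingers and tray above 0.3 N and x of the grasp point in the frame of tray between -0.051 and 0.051 m and y of the grasp point in the frame of tray between -0.071 and 0.071 m and z of the grasp point in the frame of tray below 0.036 m).
It fails at once if the fingers touch a coin holder (contact force between the fingers and slab_gold above 0.5 N or contact force between the fingers and slab_silver above 0.5 N).
It fails at once if a coin holder is lifted out of the tray (z of any of slab_gold, slab_silver in the frame of tray above 0.02 m).
It fails at once if one of the small things standing around is disturbed (distance of any of coin_tube, coin_tube2, loupe, capsule from where it was at the start of the episode above 0.015 m).
It also fails if it takes over 59 s, if anything falls off the work surface, if the arm or the gripper's body presses on something with over 40 N, if the wrist force passes 120 N, or if a joint passes its speed limit or range.

## Working session

There is one attempt and no reset: what is moved stays moved. The work goes in short steps, Python scripts to look and compute and a tool call to move; the robot and the scene stay as the last step left them, time stands still between calls to the robot, and variables do not carry over. Pictures are saved under pics/ and viewed, and the job is handed in when it is done.

Besides the shell and the picture viewer there is one more tool, called after ">>>" in YAML: its name, and indented under it one key for each argument. step_arm: Moves the arm, as the interface text tells. Shifts and turns lie within -1 to 1; 1 stands for 40 mm of shift or 360 degrees of turn. Its arguments: {"type":"object","properties":{"plan":{"type":"array"},"fingers":{"type":"number"},"force":{"type":"number"}},"required":["plan"]}

```bash
mkdir -p pics; ls; python3 - <<'E'
from station import bot
import cv2,numpy as np
o=bot.get_obs();print({k:np.round(v,3).tolist() for k,v in o.items()})
for n in ["scene","top","wrist"]:
    p,d=bot.read_camera(n);cv2.imwrite(f"pics/{n}0.png",p[:,:,::-1]);np.savez(f"{n}0.npz",p=p,d=d)
    print(n,bot.camera_model(n), (d>0).mean())
print(bot.pinch_z)
E
```

```text
pics
{'t': 0.0, 'q': [1.077, 0.478, 0.022, 1.556, -0.011, 1.109, -0.083], 'joint_vel': [-0.0, 0.0, 0.001, 0.001, 0.0, 0.0, -0.0], 'joint_torque': [-0.0, -59.645, 1.608, -28.119, 0.012, 0.009, -0.0], 'eef_pos': [0.254, -0.625, 0.23], 'tool_rot': [-0.135, -0.694, -0.136, 0.694], 'contact_force': [-0.106, 0.827, -0.336], 'torque': [-0.054, 0.053, -0.039], 'gripper_width': 0.999}
scene {'mtx': array([[454.16823176,   0.        , 252.81404229],
       [  0.        , 454.16823176, 188.46321859],
       [  0.        ,   0.        ,   1.        ]]), 'origin': array([ 1.11184958, -0.66722108,  0.77452589]), 'rotation': array([0.82524801, 0.40909678, 0.16675397, 0.35185033])} 0.9960683186848959
top {'mtx': array([[374.11392938,   0.        , 252.87717725],
       [  0.        , 374.11392938, 195.488954  ],
       [  0.        ,   0.        ,   1.        ]]), 'origin': array([ 0.32378044, -0.02280446,  1.00674289]), 'rotation': array([ 0.70813726,  0.04701516, -0.03845022, -0.70345773])} 0.9961954752604166
wrist {'mtx': array([[328.73778841,   0.        , 256.33391244],
       [  0.        , 328.73778841, 186.79751215],
       [  0.        ,   0.        ,   1.        ]]), 'T_tool_cam': array([[-4.98500643e-04,  2.69984343e-01, -9.62864583e-01,
        -1.43806539e-01],
       [ 9.99999587e-01,  8.66432189e-04, -2.74781435e-04,
         3.25847594e-04],
       [ 7.60070184e-04, -9.62864323e-01, -2.69984663e-01,
        -6.89864282e-02],
       [ 0.00000000e+00,  0.00000000e+00,  0.00000000e+00,
         1.00000000e+00]])} 0.9960581461588541
0.0187
```

View pics/top0.png

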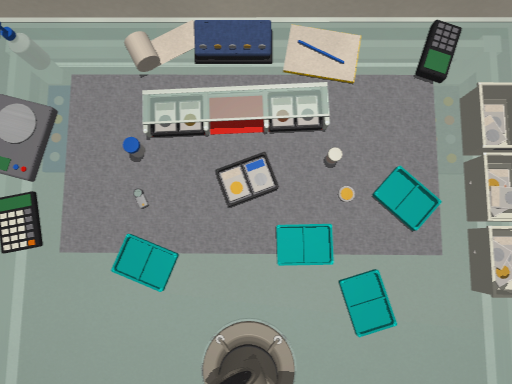

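View pics/scene0.png

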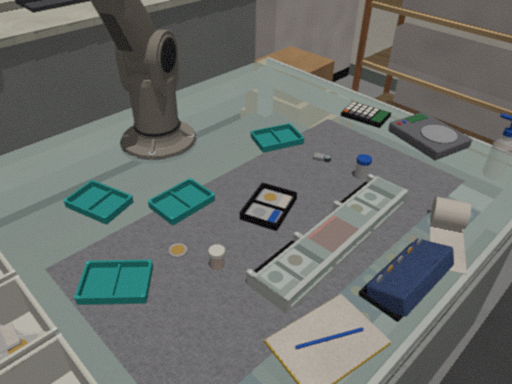

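```bash
cat > h.py <<'E'
import numpy as np,cv2
from scipy.spatial.transform import Rotation as R
def rot(q): return R.from_quat([q[1],q[2],q[3],q[0]]).as_matrix()
def pose(m,obs=None):
    if "T_tool_cam" in m:
        T=m["T_tool_cam"];Rt=rot(obs["tool_rot"])
        return Rt@T[:3,3]+obs["eef_pos"],Rt@T[:3,:3]
    return m["origin"],rot(m["rotation"])
def rays(m,uv,obs=None):
    o,Rm=pose(m,obs);K=m["mtx"];uv=np.atleast_2d(uv).astype(float)
    d=np.c_[(uv[:,0]-K[0,2])/K[0,0],-(uv[:,1]-K[1,2])/K[1,1],-np.ones(len(uv))]
    return o,d@Rm.T
def onz(m,uv,z,obs=None):
    o,d=rays(m,uv,obs);s=(z-o[2])/d[:,2];return o+d*s[:,None]
def cloud(m,d,obs=None):
    v,u=np.mgrid[0:d.shape[0],0:d.shape[1]]
    o,r=rays(m,np.c_[u.ravel(),v.ravel()],obs)
    return (o+r*d.ravel()[:,None]).reshape(*d.shape,3)
def proj(m,X,obs=None):
    o,Rm=pose(m,obs);c=(np.atleast_2d(X)-o)@Rm;K=m["mtx"]
    return np.c_[K[0,0]*c[:,0]/-c[:,2]+K[0,2],K[1,1]*c[:,1]/c[:,2]+K[1,2]]
E
python3 - <<'E'
from h import *
from station import bot
f=np.load("top0.npz");p,d=f["p"],f["d"];m=bot.camera_model("top")
print("tool axes",rot(bot.get_obs()["tool_rot"]).round(2).tolist())
C=cloud(m,d);print("z counter",C[200,150],C[220,250],"base",C[350,250])
hsv=cv2.cvtColor(p,cv2.COLOR_RGB2HSV)
red=((hsv[...,1]>200)&((hsv[...,0]<6)|(hsv[...,0]>174))&(hsv[...,2]>120)).astype(np.uint8)
red[:100]=0;red[140:]=0
ys,xs=np.nonzero(red);print("red",xs.min(),xs.max(),ys.min(),ys.max())
cn=max(cv2.findContours(red,0,2)[0],key=cv2.contourArea);bx=cv2.boxPoints(cv2.minAreaRect(cn));print(bx, onz(m,bx,0).round(4))
blk=(p.max(2)<60).astype(np.uint8);blk[:145]=0;blk[215:]=0;blk[:,:200]=0;blk[:,290:]=0
cn=max(cv2.findContours(blk,0,2)[0],key=cv2.contourArea);P=onz(m,cn[:,0],0.022)[:,:2].astype(np.float32);r=cv2.minAreaRect(P);print("tray",r)
print("tray z",C[180,248],np.percentile(C[160:200,225:270,2],[1,50,99]))
for n,(u,v) in dict(tube=(131,145),tube2=(335,155),loupe=(141,198),caps=(347,194)).items(): print(n,C[v,u].round(3))
E
```

```text
tool axes [[-0.0, 0.38, -0.93], [0.0, -0.93, -0.38], [-1.0, -0.0, 0.0]]
z counter [0.43192882 0.26871069 0.00162962] [ 0.37959396 -0.00290039  0.00080426] base [ 0.06870891 -0.00715802  0.08812042]
red 211 262 127 133
[[210.83684  128.10544 ]
 [261.98     126.400665]
 [262.1587   131.76138 ]
 [211.01553  133.46616 ]] [[ 0.6338  0.1079  0.    ]
 [ 0.6392 -0.034   0.    ]
 [ 0.6239 -0.0345  0.    ]
 [ 0.6185  0.1071  0.    ]]
tray ((0.49373453855514526, 0.009274885058403015), (0.09394507110118866, 0.1431863158941269), 21.055356979370117)
tray z [0.48775765 0.00334249 0.00477519] [-0.0022985   0.01025285  0.02402589]
tube [0.569 0.307 0.061]
tube2 [ 0.547 -0.224  0.051]
loupe [0.436 0.29  0.013]
caps [ 0.451 -0.263  0.007]
```

```bash
python3 - <<'E'
import cv2
p=cv2.imread("pics/top0.png")[75:215,130:360]
cv2.imwrite("pics/crop0.png",cv2.resize(p,None,fx=3.4,fy=3.4,interpolation=cv2.INTER_CUBIC))
E
```

```text
(no output)
```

View pics/crop0.png

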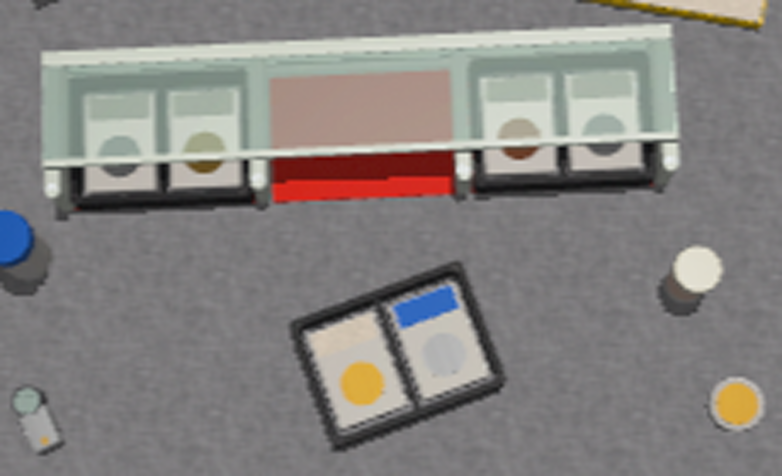

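The top view shows the black tray at (247,180), with gold on the left and the blue label on the right. The turquoise look-alikes are at (145,262), (305,244), (407,198) and (368,302), and the two filled black trays in the bays are at (178,117) and (293,110). The red bay is in the middle at (237,125). The crop confirms the choice of tray and bay. Next I'll get a closer look with the wrist camera.

>>> step_arm:
  plan:
    - [-0.14,-0.78,-0.77,0,0,0]
    - [-0.14,-0.78,-0.77,0,0,0]
    - [-0.14,-0.78,-0.77,0,0,0]
    - [-0.14,-0.78,-0.77,0,0,0]
    - [-0.14,-0.78,-0.77,0,0,0]
    - [-0.14,-0.78,-0.77,0,0,0]
    - [-0.14,-0.78,-0.77,0,0,0]
    - [-0.14,-0.78,-0.77,0,0,0]

```text
t: 1.15
eef_pos: [0.3886, -0.3, 0.2762]
tool_rot: [-0.136, -0.694, -0.136, 0.694]
contact_force: [0.7, -0.1, 0.1]
gripper_width: 1.001
```

>>> step_arm:
  plan:
    - [-0.14,-0.78,-0.77,0,0,0]
    - [-0.14,-0.78,-0.77,0,0,0]
    - [-0.14,-0.78,-0.77,0,0,0]
    - [-0.14,-0.78,-0.77,0,0,0]
    - [-0.14,-0.78,-0.77,0,0,0]
    - [-0.14,-0.78,-0.77,0,0,0]
    - [-0.14,-0.78,-0.77,0,0,0]
    - [-0.14,-0.78,-0.77,0,0,0]

```text
t: 2.15
eef_pos: [0.523, 0.0238, 0.321]
tool_rot: [-0.136, -0.694, -0.135, 0.694]
contact_force: [0.2, -0.6, -0.5]
gripper_width: 1.001
```

>>> step_arm:
  plan:
    - [0,0,0,0,0,0]
    - [0,0,0,0,0,0]

```text
t: 2.4
eef_pos: [0.5224, 0.0219, 0.3205]
tool_rot: [-0.136, -0.694, -0.135, 0.694]
contact_force: [-0.4, -0.3, -0.1]
gripper_width: 1.0
```

```bash
cat > snap.py <<'E'
import sys
from h import *
from station import bot
def snap(tag,name="wrist"):
    o=bot.get_obs();p,d=bot.read_camera(name);m=bot.camera_model(name)
    cv2.imwrite(f"pics/{name}_{tag}.png",p[:,:,::-1]);np.savez(f"{name}_{tag}.npz",p=p,d=d,pos=o["eef_pos"],rot=o["tool_rot"])
    Rt=rot(o["tool_rot"]);print("t",o["t"],"pos",np.round(o["eef_pos"],4),"yaw z",np.round(np.arctan2(-Rt[1,2],-Rt[0,2]),4),"xax",Rt[:,0].round(3),"F",np.round(o["contact_force"],2),"w",round(float(o["gripper_width"]),3))
    return p,d,m,o
if __name__=="__main__": snap(sys.argv[1],sys.argv[2] if len(sys.argv)>2 else "wrist")
E
python3 snap.py 1
```

```text
t 2.4 pos [0.5224 0.0219 0.3205] yaw z 0.3856 xax [-0.001 -0.001 -1.   ] F [-0.4  -0.26 -0.08] w 1.0
```

View pics/wrist_1.png

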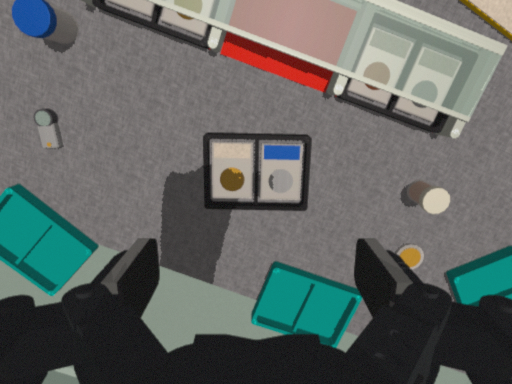

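```bash
cat > meas.py <<'E'
import sys
from h import *
from station import bot
def meas(tag):
    f=np.load(f"wrist_{tag}.npz");p,d=f["p"],f["d"];obs=dict(eef_pos=f["pos"],tool_rot=f["rot"]);m=bot.camera_model("wrist")
    hsv=cv2.cvtColor(p,cv2.COLOR_RGB2HSV);C=cloud(m,d,obs)
    red=((hsv[...,1]>200)&((hsv[...,0]<6)|(hsv[...,0]>174))&(hsv[...,2]>80)).astype(np.uint8)
    cs=cv2.findContours(red,0,1)[0]
    if cs and cv2.contourArea(max(cs,key=cv2.contourArea))>100:
        cn=max(cs,key=cv2.contourArea)
        # near edge: for each column-ish take point of lowest x in world
        P=onz(m,cn[:,0],0,obs)[:,:2];r=cv2.minAreaRect(P.astype(np.float32));print("red box",cv2.boxPoints(r).round(4).tolist())
        P=P[(P[:,1]<P[:,1].max()-.012)&(P[:,1]>P[:,1].min()+.012)]
        b=np.array([P[np.abs(P[:,1]-y)<.002][:,0].min() for y in np.arange(P[:,1].min(),P[:,1].max(),.004) if (np.abs(P[:,1]-y)<.002).any()]);yy=np.array([y for y in np.arange(P[:,1].min(),P[:,1].max(),.004) if (np.abs(P[:,1]-y)<.002).any()])
        k=np.polyfit(yy,b,1);print("red near edge slope",k,"res",np.std(b-np.polyval(k,yy)).round(4),"-> case yaw",-np.arctan(k[0]))
    blk=((p.max(2)<60)&(C[...,2]>-.01)&(C[...,2]<.035)).astype(np.uint8)
    lab,n=None,None
    for cn in cv2.findContours(blk,0,1)[0]:
        if cv2.contourArea(cn)<1500: continue
        P=onz(m,cn[:,0],0.022,obs)[:,:2].astype(np.float32);r=cv2.minAreaRect(P)
        if .01<min(r[1])<.2: print("black",np.round(r[0],4),np.round(r[1],4),r[2],"px",cn[:,0].mean(0).round())
    tq=((hsv[...,0]>80)&(hsv[...,0]<95)&(hsv[...,1]>200)).astype(np.uint8)
    for cn in cv2.findContours(tq,0,1)[0]:
        if cv2.contourArea(cn)<1500: continue
        r=cv2.minAreaRect(onz(m,cn[:,0],0.02,obs)[:,:2].astype(np.float32));print("turq",cv2.boxPoints(r).round(3).tolist())
    return p,C,m,obs
if __name__=="__main__": meas(sys.argv[1])
E
python3 meas.py 1
python3 - <<'E'
from h import *
from station import bot
f=np.load("wrist_1.npz");m=bot.camera_model("wrist");obs=dict(eef_pos=f["pos"],tool_rot=f["rot"]);C=cloud(m,f["d"],obs)
print(C[171,257],C[136,257],C[110,150])
# post tops: mask by height 0.030..0.05
z=C[...,2];mk=(z>.034)&(z<.05)&(C[...,0]>.58)&(C[...,0]<.72)
for y0,y1 in [(.07,.16),(-.10,-.02),(-.26,-.2),(.2,.3)]:
    s=mk&(C[...,1]>y0)&(C[...,1]<y1);P=C[s];i=P[:,0].argsort()[:12];print(P[i].mean(0).round(4),P[i][0].round(4))
E
python3 - <<'E'
import cv2
p=cv2.imread("pics/wrist_1.png")[0:220,190:370]
cv2.imwrite("pics/crop1.png",cv2.resize(p,None,fx=2.7*1,fy=2.7,interpolation=cv2.INTER_CUBIC))
E
```

```text
red box [[0.6175000071525574, 0.11069999635219574], [0.6244999766349792, -0.03669999912381172], [0.6510999798774719, -0.03539999946951866], [0.64410001039505, 0.11190000176429749]]
red near edge slope [-0.0493027   0.62321673] res 0.0002 -> case yaw 0.049262811198905763
black [0.4888 0.0093] [0.1094 0.147 ] 21.096372604370117 px [256. 171.]
turq [[0.2590000033378601, -0.07000000029802322], [0.2619999945163727, -0.2199999988079071], [0.37700000405311584, -0.21699999272823334], [0.37400001287460327, -0.06700000166893005]]
turq [[0.39800000190734863, -0.3580000102519989], [0.45500001311302185, -0.4359999895095825], [0.5270000100135803, -0.3840000033378601], [0.47099998593330383, -0.3059999942779541]]
turq [[0.1889999955892563, 0.2280000001192093], [0.29899999499320984, 0.18400000035762787], [0.3529999852180481, 0.3190000057220459], [0.24300000071525574, 0.3630000054836273]]
[0.49159143 0.00782471 0.01718183] [0.5371717  0.02633056 0.0223231 ] [0.51267704 0.17467822 0.00163503]
[0.6173 0.1171 0.0394] [0.6163 0.117  0.0376]
[ 0.625  -0.0436  0.0405] [ 0.6241 -0.0443  0.0398]
[ 0.6328 -0.2044  0.04  ] [ 0.632  -0.205   0.0414]
[0.5809 0.2919 0.0419] [0.5801 0.2914 0.0421]
```

View pics/crop1.png

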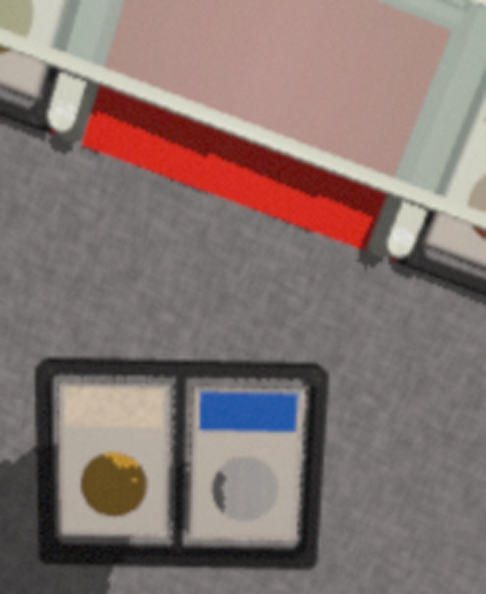

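Case yaw is about 0.0485 and the liner origin about (0.674, 0.039). The tray is at about (0.489, 0.009) with yaw 0.368. In the liner frame that puts it 186 mm short and 21 mm to the right, which fits the given ranges. I'll put both open fingers flush behind its back wall.

>>> step_arm:
  plan:
    - [0.83,-0.01,0.46,0.0005,0,0]
    - [0.83,-0.01,0.46,0.0005,0,0]
    - [0.83,-0.01,0.46,0.0005,0,0]
    - [0.83,-0.01,0.46,0.0005,0,0]
    - [0.83,-0.01,0.46,0.0005,0,0]
    - [0.83,-0.01,0.42,0.0005,0,0]
    - [0,0,0,0,0,0]
    - [0,0,0,0,0,0]

```text
t: 3.45
eef_pos: [0.4222, -0.0157, 0.1229]
tool_rot: [0.129, 0.696, 0.129, -0.695]
contact_force: [0.9, -0.1, 1.0]
gripper_width: 1.002
```

```bash
python3 snap.py 2;python3 meas.py 2
```

```text
t 3.45 pos [ 0.4222 -0.0157  0.1229] yaw z 0.3659 xax [ 0.002  0.    -1.   ] F [ 0.9  -0.13  1.03] w 1.002
black [0.4899 0.0086] [0.1052 0.1457] 20.905305862426758 px [262.  81.]
turq [[0.2919999957084656, -0.06800000369548798], [0.29600000381469727, -0.1550000011920929], [0.37700000405311584, -0.15199999511241913], [0.37400001287460327, -0.06499999761581421]]
```

View pics/wrist_2.png

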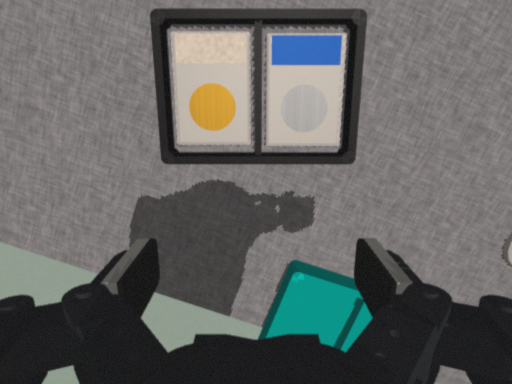

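>>> step_arm:
  plan:
    - [0.8,0,0,0,0,0]
    - [0.8,0,0,0,0,0]
    - [0.8,0,0,0,0,0]
    - [0.5,0,0,0,0,0]
    - [0.1,0,0,0,0,0]
    - [0,0,0,0,0,0]

```text
t: 4.25
eef_pos: [0.422, -0.0152, 0.0025]
tool_rot: [0.129, 0.696, 0.129, -0.695]
contact_force: [0.5, 0.6, 0.1]
gripper_width: 0.999
```

```bash
python3 snap.py 3; python3 snap.py 3 scene
```

```text
t 4.25 pos [ 0.422  -0.0152  0.0025] yaw z 0.367 xax [ 0.002 -0.    -1.   ] F [0.48 0.6  0.14] w 0.999
t 4.3 pos [ 0.422  -0.0153  0.0027] yaw z 0.3668 xax [ 0.002 -0.    -1.   ] F [ 0.46 -0.24  0.03] w 1.001
```

View pics/wrist_3.png

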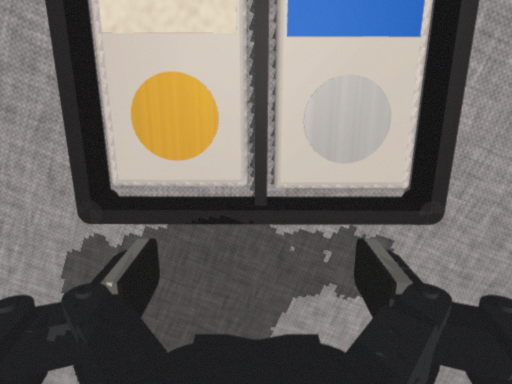

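View pics/scene_3.png

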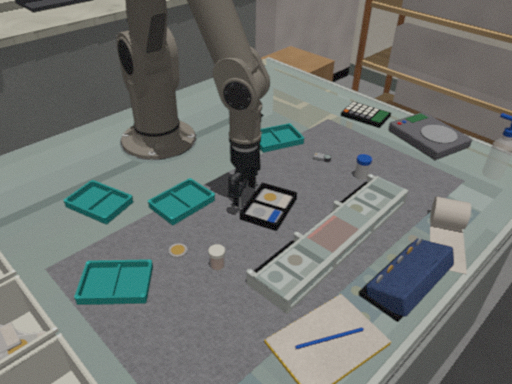

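```bash
python3 - <<'E'
from h import *
from station import bot
f=np.load("wrist_3.npz");m=bot.camera_model("wrist");obs=dict(eef_pos=f["pos"],tool_rot=f["rot"]);C=cloud(m,f["d"],obs)
P=(C-obs["eef_pos"])@rot(obs["tool_rot"])  # tool coords
for (u,v) in [(150,240),(150,246),(145,255),(157,250),(362,242),(370,250),(358,252),(120,275),(395,270)]: print(u,v,C[v,u].round(4),(P[v,u]*1000).round(1))
print("tray back rim",(P[210,260]*1000).round(1),(P[221,200]*1000).round(1))
E
```

```text
150 240 [0.4182 0.0291 0.0239] [-21.4 -42.7 -12.4]
150 246 [0.4177 0.0278 0.0275] [-25.  -41.7 -11.4]
145 255 [0.4157 0.0279 0.0315] [-29.  -42.5  -9.6]
157 250 [0.4113 0.026  0.0177] [-15.3 -42.3  -4.8]
362 242 [ 0.4481 -0.0515  0.0239] [-21.4  43.2 -11.3]
370 250 [ 0.4487 -0.0518  0.032 ] [-29.4  43.8 -11.8]
358 252 [ 0.4427 -0.0531  0.0217] [-19.1  42.7  -5.8]
120 275 [0.4172 0.0306 0.0501] [-47.6 -44.5 -12. ]
395 270 [ 0.4498 -0.0553  0.0466] [-44.   47.4 -11.7]
tray back rim [-21.    1.8 -25. ] [-22.1 -22.  -20.8]
```

>>> step_arm:
  plan:
    - [0.1,0,0,0,0,0]
    - [0.11,0,0,0,0,0]
    - [0,0,-0.1,0,0,0]
    - [0,0,-0.1,0,0,0]
    - [0,0,-0.1,0,0,0]
    - [0,0,-0.1,0,0,0]
    - [0,0,-0.1,0,0,0]
    - [0,0,0,0,0,0]

```text
t: 5.35
eef_pos: [0.4406, -0.0077, -0.0066]
tool_rot: [0.129, 0.696, 0.129, -0.695]
contact_force: [0.9, 0.6, 0.1]
gripper_width: 0.999
```

```bash
cat > loc.py <<'E'
import sys
from h import *
from snap import snap
# tray pose from its visible back rim edge + side walls (wrist camera), tool frame
def loc(tag,zz=0.022):
    p,d,m,o=snap(tag)
    C=cloud(m,d,o);P=(C-o["eef_pos"])@rot(o["tool_rot"])*1000
    blk=((p.max(2)<75)&(np.abs(C[...,2]-.022)<.004)).astype(np.uint8)
    blk[240:]=0
    cn=max(cv2.findContours(blk,0,1)[0],key=cv2.contourArea)[:,0]
    Q=(onz(m,cn,zz,o)-o["eef_pos"])@rot(o["tool_rot"])*1000
    # back edge: largest z per y
    e=[];
    for y in np.arange(-60,61,4):
        s=Q[np.abs(Q[:,1]-y)<2]
        if len(s): e.append((y,s[:,2].max()))
    e=np.array(e);k=np.polyfit(e[:,0],e[:,1],1);r=e[:,1]-np.polyval(k,e[:,0]);g=np.abs(r)<2*r.std()+.3;k=np.polyfit(e[g,0],e[g,1],1)
    ys=Q[Q[:,2]>-60] if (Q[:,2]>-60).any() else Q
    s=Q[np.abs(Q[:,2]+50)<12];l,rr=s[:,1].min(),s[:,1].max()
    print("back edge tool z at y=0 %.1f slope(rad) %.4f n %d | side y %.1f %.1f width %.1f mid %.2f"%(k[1],k[0],g.sum(),l,rr,rr-l,(l+rr)/2))
    Rt=rot(o["tool_rot"]);yaw=np.arctan2(-Rt[1,2],-Rt[0,2])
    # tray centre
    mid=(l+rr)/2;c=np.array([0,mid,np.polyval(k,mid)-53])/1000
    W=Rt@c+o["eef_pos"];ty=yaw+np.arctan(k[0])
    cy=.0485;dd=W[:2]-[.674,.0393];x=np.cos(cy)*dd[0]+np.sin(cy)*dd[1];y=-np.sin(cy)*dd[0]+np.cos(cy)*dd[1]
    print("tray world",W[:2].round(4),"yaw",round(ty,4),"| liner x %.1f y %.1f rel %.4f"%(x*1000,y*1000,ty-cy))
if __name__=="__main__": loc(sys.argv[1])
E
python3 loc.py 4
```

```text
t 5.35 pos [ 0.4406 -0.0077 -0.0066] yaw z 0.3673 xax [ 0.002  0.001 -1.   ] F [0.94 0.56 0.1 ] w 0.999
back edge tool z at y=0 -16.0 slope(rad) 0.0010 n 31 | side y -71.4 76.0 width 147.4 mid 2.35
tray world [0.5059 0.0149] yaw 0.3683 | liner x -169.1 y -16.3 rel 0.3198
```

View pics/wrist_4.png

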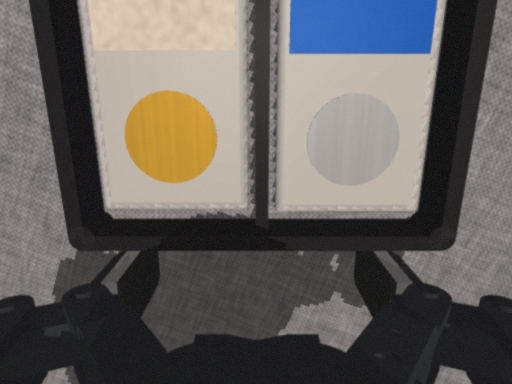

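>>> step_arm:
  plan:
    - [0,0,-0.14,0,0,0]
    - [0,0,-0.14,0,0,0]
    - [0,0,-0.14,0,0,0]
    - [0,0,-0.14,0,0,0]
    - [0,0,-0.14,0,0,0]
    - [0,-0.055,-0.122,0.0051,0,0]
    - [0,-0.055,-0.122,0.0051,0,0]
    - [0,-0.055,-0.122,0.0051,0,0]

```text
t: 6.4
eef_pos: [0.4776, 0.0134, -0.0067]
tool_rot: [0.095, 0.701, 0.095, -0.701]
contact_force: [-0.7, -0.2, -2.2]
gripper_width: 1.002
```

```bash
python3 loc.py 5
```

```text
t 6.4 pos [ 0.4776  0.0134 -0.0067] yaw z 0.2689 xax [ 0.  0. -1.] F [-0.71 -0.17 -2.2 ] w 1.002
back edge tool z at y=0 -16.1 slope(rad) 0.0010 n 31 | side y -71.5 75.9 width 147.4 mid 2.22
tray world [0.5448 0.0296] yaw 0.27 | liner x -129.5 y -3.4 rel 0.2215
```

View pics/wrist_5.png

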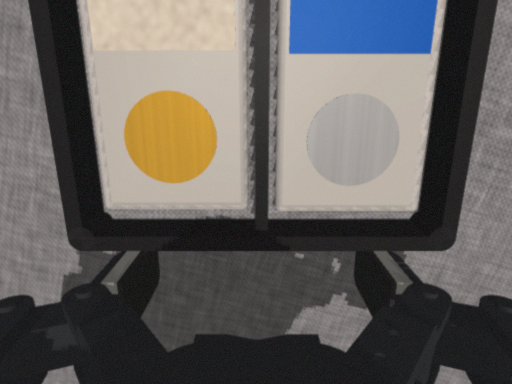

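>>> step_arm:
  plan:
    - [0,-0.055,-0.089,0.005,0,0]
    - [0,-0.055,-0.089,0.005,0,0]
    - [0,-0.055,-0.089,0.005,0,0]
    - [0,-0.055,-0.089,0.005,0,0]
    - [0,-0.055,-0.089,0.005,0,0]
    - [0,-0.055,-0.089,0.005,0,0]
    - [0,-0.055,-0.089,0.005,0,0]
    - [0,0,0,0,0,0]

```text
t: 7.45
eef_pos: [0.5001, 0.033, -0.0066]
tool_rot: [0.018, 0.708, 0.018, -0.706]
contact_force: [-0.4, 0.6, -0.2]
gripper_width: 1.002
```

```bash
python3 loc.py 6; python3 snap.py 6 scene; python3 - <<'E'
import cv2
p=cv2.imread("pics/scene_6.png")[150:310,190:430]
cv2.imwrite("pics/crop6.png",cv2.resize(p,None,fx=3.2,fy=3.2,interpolation=cv2.INTER_CUBIC))
E
```

```text
t 7.45 pos [ 0.5001  0.033  -0.0066] yaw z 0.0505 xax [ 0.002  0.001 -1.   ] F [-0.37  0.63 -0.23] w 1.002
back edge tool z at y=0 -16.1 slope(rad) 0.0010 n 31 | side y -71.5 75.9 width 147.4 mid 2.19
tray world [0.5692 0.0343] yaw 0.0515 | liner x -104.9 y 0.0 rel 0.0030
t 7.5 pos [ 0.5001  0.0328 -0.0066] yaw z 0.0511 xax [ 0.002  0.001 -1.   ] F [ 0.18  0.   -0.02] w 0.997
```

View pics/wrist_6.png

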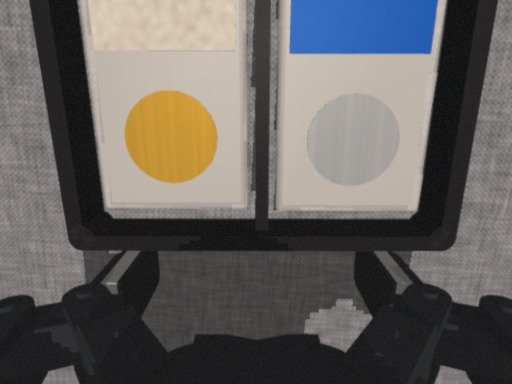

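View pics/crop6.png

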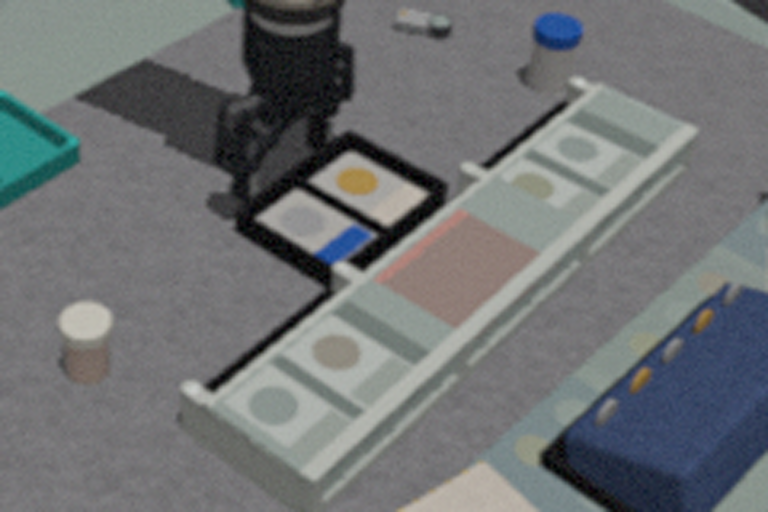

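The tray is now estimated at y = 0 and nearly square. Before entry I'll back off and lift to see the tray and both posts in one picture.

>>> step_arm:
  plan:
    - [0,0,0.3,0,0,0]
    - [-0.6,0,0,0,0,0]
    - [-0.9,0,0,0,0,0]
    - [-0.9,0,0,0,0,0]
    - [-0.9,0,0,0,0,0]
    - [-0.9,0,-0.4,0,0,0]
    - [-0.9,0,-0.4,0,0,0]
    - [0,0,0,0,0,0]

```text
t: 8.55
eef_pos: [0.5213, 0.0336, 0.2001]
tool_rot: [0.018, 0.709, 0.018, -0.705]
contact_force: [-0.4, -0.0, 0.0]
gripper_width: 1.001
```

```bash
python3 snap.py 7;python3 meas.py 7;python3 - <<'E'
from h import *
from station import bot
f=np.load("wrist_7.npz");m=bot.camera_model("wrist");obs=dict(eef_pos=f["pos"],tool_rot=f["rot"]);C=cloud(m,f["d"],obs)
z=C[...,2];mk=(z>.034)&(z<.05)&(C[...,0]>.58)&(C[...,0]<.75)
for y0,y1 in [(.07,.16),(-.10,-.02)]:
    s=mk&(C[...,1]>y0)&(C[...,1]<y1)
    P=C[s];i=P[:,0].argsort()[:12]
    if len(P):
        t=P[i].mean(0);q=P[P[:,0]<t[0]+.012];q=q[q[:,0]>t[0]+.004];print("tip",t.round(4),"body y",q[:,1].min().round(4),q[:,1].max().round(4))
E
```

```text
t 8.55 pos [0.5213 0.0336 0.2001] yaw z 0.0504 xax [ 0.007  0.001 -1.   ] F [-0.42 -0.    0.04] w 1.001
red box [[0.6171000003814697, 0.1111999973654747], [0.6244999766349792, -0.03680000081658363], [0.6524999737739563, -0.03550000116229057], [0.6452000141143799, 0.11259999871253967]]
red near edge slope [-0.04783588  0.62257483] res 0.0002 -> case yaw 0.04779944339198144
black [0.5638 0.0338] [0.1036 0.1455] 2.255599021911621 px [257. 119.]
black [ 0.6394 -0.1219] [0.0289 0.1474] 2.851426124572754 px [438.  57.]
black [0.6235 0.1976] [0.0288 0.1495] 2.8514482975006104 px [83. 54.]
tip [0.6169 0.1175 0.0397] body y 0.112 0.1244
tip [ 0.6245 -0.0426  0.0389] body y -0.0495 -0.0372
```

View pics/wrist_7.png

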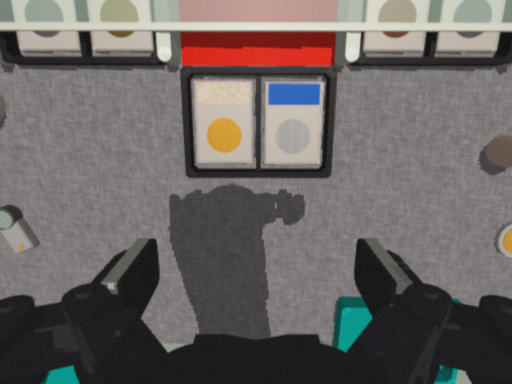

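The tray, posts and red floor are in one view: tray at (257,119), posts at (165,48) and (352,48). The tray is within about 1 mm of the bay's centre line and 0.01 rad of square. I'll go back down behind it and push straight in.

>>> step_arm:
  plan:
    - [0.2,-0.02,0.45,0,0,0]
    - [0.9,0,0.43,0,0,0]
    - [0.9,0,0,0,0,0]
    - [0.9,0,0,0,0,0]
    - [0.9,0,0,0,0,0]
    - [0.9,0,0,0,0,0]
    - [0.45,0,0,0,0,0]
    - [0,0,0,0,0,0]

```text
t: 9.6
eef_pos: [0.481, 0.0321, -0.0106]
tool_rot: [-0.018, -0.705, -0.018, 0.709]
contact_force: [-0.4, 0.6, -0.2]
gripper_width: 0.998
```

```bash
python3 loc.py 8
```

```text
t 9.6 pos [ 0.481   0.0321 -0.0106] yaw z 0.0514 xax [-0.005 -0.001 -1.   ] F [-0.45  0.64 -0.19] w 0.998
back edge tool z at y=0 -30.8 slope(rad) 0.0013 n 31 | side y -71.5 76.2 width 147.6 mid 2.36
tray world [0.5648 0.034 ] yaw 0.0527 | liner x -109.3 y 0.0 rel 0.0042
```

>>> step_arm:
  plan:
    - [-0.1,0,-0.2,0,0,0]
    - [0,0,-0.12,0,0,0]
    - [0,0,-0.12,0,0,0]
    - [0,0,-0.14,0,0,0]
    - [0,0,-0.14,0,0,0]
    - [0,0,-0.14,0,0,0]
    - [0,0,-0.14,0,0,0]
    - [0,0,0,0,0,0]

```text
t: 10.65
eef_pos: [0.5253, 0.0347, -0.0046]
tool_rot: [0.018, 0.708, 0.018, -0.706]
contact_force: [0.1, 0.8, -0.7]
gripper_width: 1.005
```

```bash
python3 loc.py 9; python3 snap.py 9 scene; python3 - <<'E'
import cv2
p=cv2.imread("pics/scene_9.png")[150:310,190:430]
cv2.imwrite("pics/crop9.png",cv2.resize(p,None,fx=3.2,fy=3.2,interpolation=cv2.INTER_CUBIC))
E
```

```text
t 10.65 pos [ 0.5253  0.0347 -0.0046] yaw z 0.0507 xax [ 0.002  0.001 -1.   ] F [ 0.13  0.84 -0.74] w 1.005
back edge tool z at y=0 -15.2 slope(rad) 0.0010 n 31 | side y -71.3 76.1 width 147.4 mid 2.42
tray world [0.5935 0.0357] yaw 0.0517 | liner x -80.5 y 0.3 rel 0.0032
t 10.7 pos [ 0.5251  0.0347 -0.0045] yaw z 0.0508 xax [ 0.002  0.001 -1.   ] F [-0.29 -0.91  0.58] w 0.998
```

View pics/crop9.png

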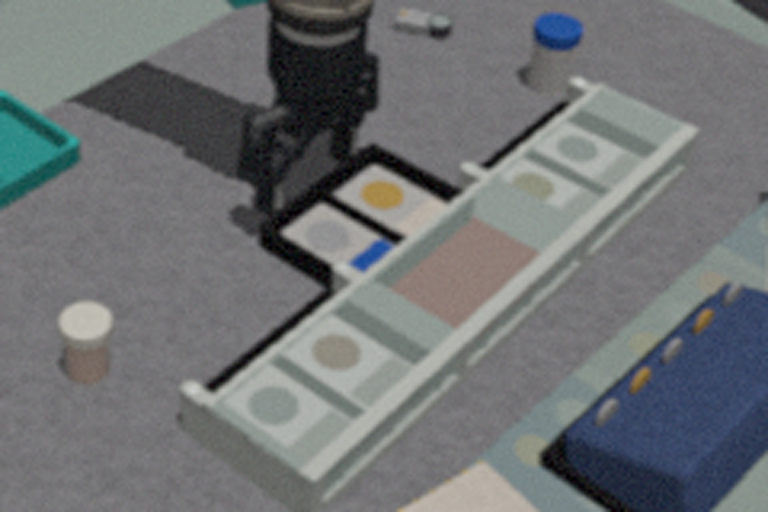

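>>> step_arm:
  plan:
    - [0,0,-0.14,0,0,0]
    - [0,0,-0.14,0,0,0]
    - [0,0,-0.14,0,0,0]
    - [0,0,-0.14,0,0,0]
    - [0,0,-0.14,0,0,0]
    - [0,0,-0.14,0,0,0]
    - [0,0,-0.14,0,0,0]
    - [0,0,-0.14,0,0,0]

```text
t: 11.75
eef_pos: [0.5689, 0.0367, -0.0047]
tool_rot: [0.018, 0.707, 0.018, -0.707]
contact_force: [-2.9, -0.2, 0.1]
gripper_width: 1.002
```

```bash
python3 loc.py 10
```

```text
t 11.75 pos [ 0.5689  0.0367 -0.0047] yaw z 0.0509 xax [ 0.  0. -1.] F [-2.86 -0.16  0.09] w 1.002
back edge tool z at y=0 -15.3 slope(rad) 0.0012 n 31 | side y -71.4 76.2 width 147.7 mid 2.39
tray world [0.6372 0.0378] yaw 0.0521 | liner x -36.8 y 0.3 rel 0.0036
```

View pics/wrist_10.png

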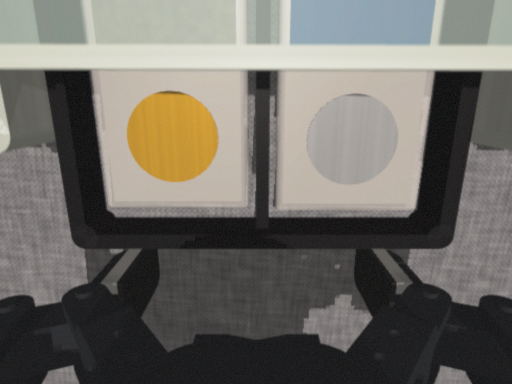

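>>> step_arm:
  plan:
    - [0,0,-0.12,0,0,0]
    - [0,0,-0.12,0,0,0]
    - [0,0,-0.12,0,0,0]
    - [0,0,-0.12,0,0,0]
    - [0,0,-0.1,0,0,0]
    - [0,0,-0.08,0,0,0]
    - [0,0,-0.06,0,0,0]
    - [0,0,-0.05,0,0,0]

```text
t: 12.8
eef_pos: [0.5992, 0.0383, -0.0047]
tool_rot: [-0.018, -0.707, -0.018, 0.707]
contact_force: [-2.7, -0.0, 2.8]
gripper_width: 1.003
```

```bash
python3 loc.py 11
```

```text
t 12.8 pos [ 0.5992  0.0383 -0.0047] yaw z 0.0509 xax [-0. -0. -1.] F [-2.68 -0.03  2.75] w 1.003
back edge tool z at y=0 -15.2 slope(rad) 0.0013 n 31 | side y -71.5 76.2 width 147.7 mid 2.35
tray world [0.6675 0.0394] yaw 0.0521 | liner x -6.5 y 0.4 rel 0.0036
```

View pics/wrist_11.png

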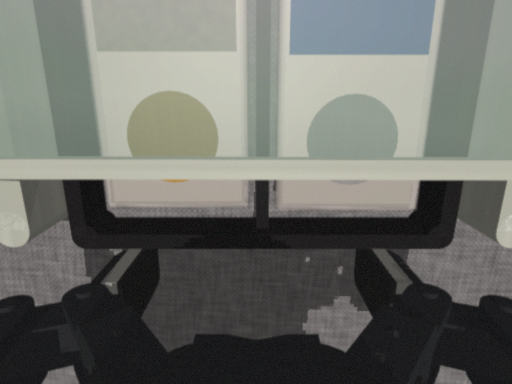

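>>> step_arm:
  plan:
    - [0,0,-0.03,0,0,0]
    - [0,0,-0.03,0,0,0]
    - [0,0,-0.03,0,0,0]
    - [0,0,-0.03,0,0,0]

```text
t: 13.35
eef_pos: [0.6041, 0.0385, -0.0047]
tool_rot: [-0.018, -0.707, -0.018, 0.707]
contact_force: [-4.1, -0.0, 3.0]
gripper_width: 1.001
```

>>> step_arm:
  plan:
    - [0,0,-0.025,0,0,0]
    - [0,0,-0.025,0,0,0]

```text
t: 13.6
eef_pos: [0.606, 0.0386, -0.0047]
tool_rot: [-0.018, -0.707, -0.018, 0.707]
contact_force: [-4.3, 1.1, 2.9]
gripper_width: 0.998
```

```bash
python3 loc.py 12
```

```text
t 13.6 pos [ 0.606   0.0386 -0.0047] yaw z 0.0508 xax [-0. -0. -1.] F [-4.29  1.06  2.92] w 0.998Traceback (most recent call last):
  File "loc.py", line 27, in <module>
    if __name__=="__main__": loc(sys.argv[1])
                             ~~~^^^^^^^^^^^^^
  File "loc.py", line 19, in loc
    s=Q[np.abs(Q[:,2]+50)<12];l,rr=s[:,1].min(),s[:,1].max()
                                   ~~~~~~~~~~^^
    return umr_minimum(a, axis, None, out, keepdims, initial, where)
ValueError: zero-size array to reduction operation minimum which has no identity
```

>>> step_arm:
  plan:
    - [0,0,-0.025,0,0,0]
    - [0,0,0,0,0,0]

```text
t: 13.9
eef_pos: [0.6073, 0.0387, -0.0047]
tool_rot: [0.018, 0.707, 0.018, -0.707]
contact_force: [-2.4, -0.1, 1.5]
gripper_width: 1.001
```

>>> step_arm:
  plan:
    - [0,0,-0.025,0,0,0]
    - [0,0,0,0,0,0]

```text
t: 14.15
eef_pos: [0.6083, 0.0388, -0.0047]
tool_rot: [0.018, 0.707, 0.018, -0.707]
contact_force: [-3.3, 0.2, 1.6]
gripper_width: 1.001
```

>>> step_arm:
  plan:
    - [0,0,-0.025,0,0,0]
    - [0,0,0,0,0,0]

```text
t: 14.4
eef_pos: [0.6083, 0.0388, -0.0047]
tool_rot: [-0.018, -0.706, -0.018, 0.707]
contact_force: [-5.9, -0.4, 4.7]
gripper_width: 1.001
```

Force is rising and TCP progress has stopped at 0.6083. One more nudge to confirm the stop.

>>> step_arm:
  plan:
    - [0,0,-0.025,0,0,0]
    - [0,0,0,0,0,0]

```text
t: 14.65
eef_pos: [0.6083, 0.0387, -0.0049]
tool_rot: [-0.018, -0.706, -0.018, 0.708]
contact_force: [-8.0, -0.7, 7.1]
gripper_width: 0.999
```

>>> step_arm:
  plan:
    - [0,0,-0.025,0,0,0]
    - [0,0,0,0,0,0]

```text
t: 14.9
eef_pos: [0.6083, 0.0387, -0.0051]
tool_rot: [-0.018, -0.705, -0.018, 0.709]
contact_force: [-10.4, 0.5, 8.4]
gripper_width: 0.998
```

It's against the rail. Now backing off and checking from above.

>>> step_arm:
  plan:
    - [0,0,0.06,0,0,0]
    - [0,0,0.1,0,0,0]
    - [0,0,0.5,0,0,0]
    - [-0.8,0,0.5,0,0,0]
    - [-1,0,0,0,0,0]
    - [-1,0,0,0,0,0]
    - [-1,0,-0.2,0,0,0]
    - [-1,0,-0.3,0,0,0]

```text
t: 15.9
eef_pos: [0.5855, 0.0376, 0.1893]
tool_rot: [0.018, 0.708, 0.018, -0.706]
contact_force: [1.2, 1.0, -0.4]
gripper_width: 1.009
```

>>> step_arm:
  plan:
    - [-0.5,0,-0.5,0,0,0]
    - [0,0,-0.5,0,0,0]
    - [0,0,-0.4,0,0,0]
    - [0,0,0,0,0,0]

```text
t: 16.4
eef_pos: [0.6419, 0.0404, 0.2075]
tool_rot: [0.018, 0.708, 0.018, -0.706]
contact_force: [-0.2, -1.2, -1.4]
gripper_width: 0.999
```

```bash
python3 snap.py 13;python3 meas.py 13; python3 snap.py 13 scene
```

```text
t 16.4 pos [0.6419 0.0404 0.2075] yaw z 0.0506 xax [ 0.002  0.    -1.   ] F [-0.21 -1.17 -1.38] w 0.999
black [0.5655 0.041 ] [0.1425 0.1621] 2.8439624309539795 px [230. 230.]
t 16.45 pos [0.6409 0.0404 0.2073] yaw z 0.0508 xax [ 0.001  0.    -1.   ] F [-0.28 -0.69 -0.48] w 1.003
```

View pics/wrist_13.png

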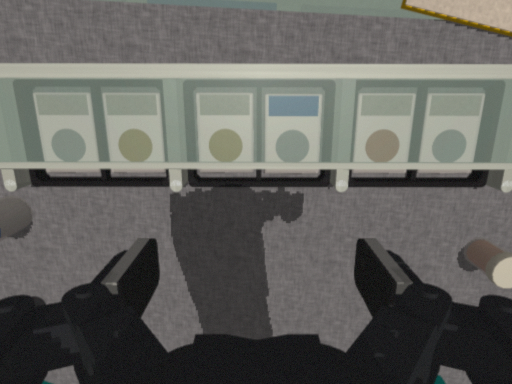

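View pics/scene_13.png

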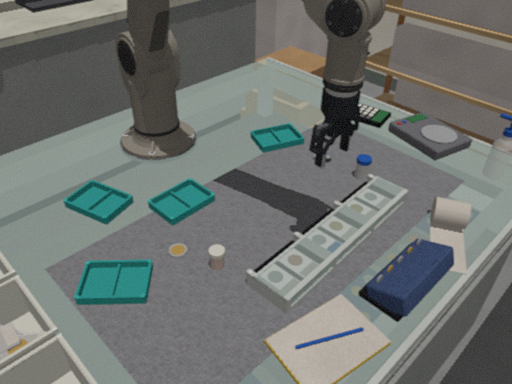

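```bash
python3 - <<'E'
from h import *
from station import bot
f=np.load("wrist_13.npz");p=f["p"];m=bot.camera_model("wrist");obs=dict(eef_pos=f["pos"],tool_rot=f["rot"])
blk=p.max(2)<50
for u0,u1 in [(40,160),(196,330),(352,476)]:
    e=[]
    for u in range(u0,u1):
        v=np.nonzero(blk[168:192,u])[0]
        if len(v): e.append((u,168+v.max()))
    W=onz(m,np.array(e),.022,obs)[:,:2]-[.6737,.0398];c,s=np.cos(.048),np.sin(.048)
    L=np.c_[c*W[:,0]+s*W[:,1],-s*W[:,0]+c*W[:,1]]*1000;k=np.polyfit(L[:,1],L[:,0],1);print("back x med %.1f slope %.4f"%(np.median(L[:,0]),k[0]))
r=blk[172:184]
print([ (np.nonzero(x[180:345])[0].min()+180,np.nonzero(x[180:345])[0].max()+180) for x in r])
y=onz(m,[[176,182],[342,182]],.04,obs);print(y)
# slabs: white mask rows under the glass
E
python3 - <<'E'
import cv2
p=cv2.imread("pics/wrist_13.png")[55:205,160:360]
cv2.imwrite("pics/crop13.png",cv2.resize(p,None,fx=3.9,fy=3.9,interpolation=cv2.INTER_CUBIC))
E
```

```text
back x med -52.9 slope -0.0016
back x med -53.6 slope -0.0089
back x med -53.5 slope 0.0002
[(np.int64(188), np.int64(329)), (np.int64(188), np.int64(329)), (np.int64(188), np.int64(329)), (np.int64(188), np.int64(329)), (np.int64(188), np.int64(329)), (np.int64(188), np.int64(329)), (np.int64(188), np.int64(329)), (np.int64(188), np.int64(329)), (np.int64(189), np.int64(328)), (np.int64(189), np.int64(329)), (np.int64(189), np.int64(329)), (np.int64(189), np.int64(329))]
[[ 0.62504129  0.11815935  0.04      ]
 [ 0.63310182 -0.04419762  0.04      ]]
```

View pics/crop13.png

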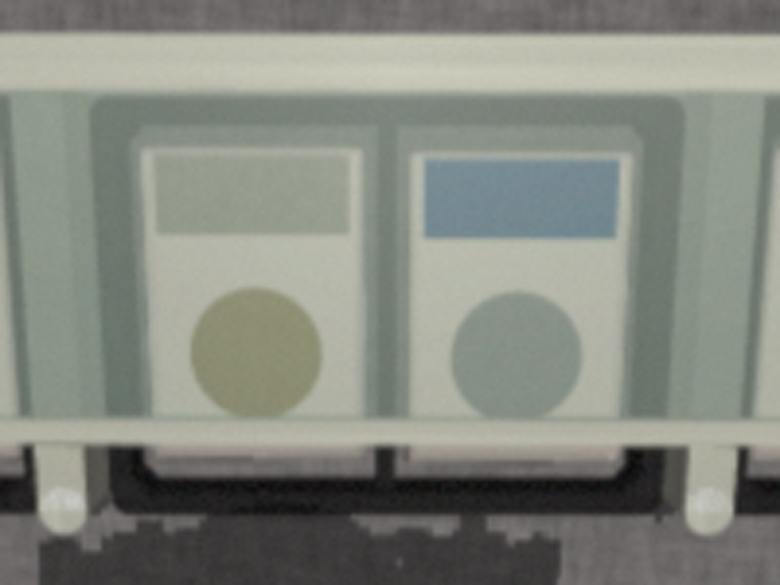

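The tray's back edge is within 1 mm of its fixed neighbours' and it is square. Both holders lie in their own compartments and the arm is clear, so I'm handing in.

```bash
python3 - <<'E'
from station import bot
print(bot.hand_in())
E
```

```text
the job is handed in; nothing more can be done
None
```

I pushed the tray into the middle (red) bay until it stopped against the front rail, and handed the job in at about 16.5 s. Both open fingertips stayed flush on the outside of its back wall. The route was straight, then an arc to square it up, then straight in between the posts.

**Last checks:**
- **Against the rail:** the tool stopped moving while the force rose to about 10 N.
- **Depth:** its back edge is at x = −53.6 mm in the liner's frame. The neighbouring trays read −52.9 and −53.5 mm.
- **Square and centred:** it was off square by 0.004 rad, measured while pushing, or 0.009 rad in the final view. The last sideways reading, taken 6.5 mm before home, was 0.4 mm off centre.
- **Holders:** both lie in their own compartments, judged by eye through the glass.
- **Robot:** the arm was raised clear of everything at hand-in.

**Weaker or failed checks:**
- **Failed position script:** my tray-position script failed on the last few millimetres, because the glass edge hid the side walls. I used the force stop and the final view instead.
- **Position readings:** before entry, readings taken at different arm poses differed by up to about 5 mm along the bay and under 1 mm across it. This is parallax and calibration error.
- **Small things:** I did not re-measure the four small things. The arm never came near them, and those visible in the last pictures looked unmoved.

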